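Lock the hold-down bar of a wash fixture with a ball-lock pin

TASK

In the parts washer, swing the hold-down bar over the green block until it is fully closed in the blue clevis, then take the ball-lock pin (black handle, red thumb button) from the white rack and, holding its button in, feel for the off-centre hole in the clevis's brass bush without forcing it and push the pin down through the upper bush, the bar and the lower bush until its collar sits flat on top. Then let go so that the button springs out and the pin is locked underneath; leave the yellow plain pin in the rack and disturb nothing else.

Things in the scene. Friction and masses are not known exactly. Their poses are not given: they have to be found in the camera images.
- fixture: Fixed aluminium base plate 130 x 320 x 12 mm (x, y, z) on the deck, origin at the centre of its underside; place and yaw vary. Carries the green block, the steel bar (pivot at x 0, y +110 mm) and, centred at x 0, y -100 mm, the blue clevis: two level ears 56 x 56 mm and a 12 mm web on its +x side, which ends below the upper bush's top.
- clevis_top (a point): Centre of the clevis, level with the top of its upper brass bush, 82 mm above the deck. Bush: 34 mm square flat plate, 10 mm thick, with a round vertical 13.2 mm hole that is eccentric: its centre is always 5 mm from this point, in an unreported direction (any): find it by eye or by feel. The bush is clamped and does not turn. Axes as the fixture's.
- lower_ear (a point): Point straight under clevis_top, level with the underside of the lower brass bush, 40 mm above the deck. This bush (34 mm square, 10 mm thick) has the same hole, exactly under the upper one. Below it is free down to 20 mm above the deck.
- bar_pivot (a point): Vertical hinge axis of the bar, at the bar's upper face (67 mm above the deck). Axes as the fixture's.
- swing_bar (a joint): Angle of the steel bar about its pivot, rad: 0 = closed on a hard stop, positive = open to the fixture's -x side (at angle a it runs from the pivot along (-sin a, -cos a) of the fixture's x, y). Stiff hinge, stays where left; 2 to 4 N at the knob moves it. Bar 30 mm wide, 12 mm thick, top 67 mm above the deck. Count as closed below 0.02.
- bar_knob (a point): Centre of the bar's upright round black knob, 20 mm diameter, 45 mm tall (67 to 112 mm above the deck, this point at 89), 125 mm from the pivot along the bar, fixed to it.
- bar_slot (a point): Centre of the 28 mm square opening in the bar's end (end 44 mm wide), upper face, 210 mm from the pivot. With the bar closed it lies under the bush and clears the pin whichever way the hole is set. The end swings in freely between the ears.
- pin: Loose ball-lock pin, 0.13 to 0.2 kg, upright in the rack. Origin on its axis at the underside of the collar (30 mm diameter, 6 mm thick), z up away from the nose. Steel shank 12 mm diameter, reaching 58 mm below the origin. Fully home, the collar sits on the upper bush and the balls stand 2.5 mm under the lower bush.
- pin_handle (a point): Centre of the pin's black handle, 28 mm above the pin's origin; handle 22 mm (x) by 24 mm (y), 6 to 50 mm above the origin, with the red thumb button on its +y side. Axes as the pin's. Squeezing the handle along y holds the pin and presses the button at once.
- thumb_button (a joint): Travel of the red thumb button, m: 0 = out (face 18 mm from the pin's axis, on the +y side), 0.005 = fully in (face 13 mm from the axis). 15 mm wide, 32 mm tall, centred 29 mm above the pin's origin. Spring 6.4 N to start, 10.4 N fully in; keep it fully in while inserting. If let go with the balls inside a hole it stays in.
- ball_a (a joint): Retraction of the lock balls on the pin's +x and -x sides, m: 0 = out (17.4 mm across, too wide for the bush holes), 0.003 = inside the shank. Always 0.6 of the button's travel. The balls lie 44.5 to 49.5 mm below the pin's origin.
- pin_nose (a point): Centre of the pin's nose face, on the axis 58 mm below the pin's origin; the nose is 10 mm diameter, widening to 12 mm in 3 mm.
- rack: Fixed white block 150 x 60 x 66 mm (x, y, z), origin at the centre of its underside, place and yaw vary. Two 22 mm holes right through, at x = -45 and +45 mm, one pin hanging by its collar in each; which is which varies.
- plain_pin: Plain pin of the same shank with a round yellow handle 24 mm diameter, 46 mm tall with collar, no button: stays in the rack. Origin as the pin's.
- block: Green rinsed valve block 70 x 60 x 36 mm, loose on the fixture under the bar; leave. Origin at the centre of its underside.
- brush: Black washing brush 200 mm long, lying on the deck; leave alone.
- detergent: Detergent bottle, 70 mm diameter, 190 mm tall; leave alone.
- grease_tin: Metal tin, 80 mm diameter, 70 mm tall; leave alone.
- flange: Green flange, 70 mm diameter, 30 mm tall; leave alone.
- end_cap: Aluminium end cap 60 x 45 x 30 mm; leave alone.
Mind the look-alikes: they are no part of the job. Leave any pink look-alike of the pin alone.

How it is judged:
On the way, in this order (a step that is already met when the one before it is completed fails the run):
1. the bar is swung closed (value of joint swing_bar below 0.02 rad), for 0.2 s.
2. the pin, its button held in, has entered the upper bush by 10 mm or more (value of joint thumb_button above 0.004 m and z of pin_nose in the frame of clevis_top below -0.01 m and horizontal distance between pin_nose and clevis_top below 0.009 m), for 0.1 s.
At the end, for the whole second after the job is handed in: The bar is closed (within 0.02 rad), the pin stands upright (within 0.1 rad) in the clevis with its collar within 3 mm of the upper bush's top, its button is out (within 1 mm) and its balls out under the lower bush (within 0.6 mm), released and at rest (value of joint swing_bar below 0.02 rad and z of pin in the frame of clevis_top between -0.003 and 0.003 m and horizontal distance between pin and clevis_top below 0.009 m and angle between pin's own z axis and vertical below 0.1 rad and value of joint thumb_button below 0.001 m and value of joint ball_a below 0.0006 m and linear speed of pin below 0.02 m/s); the robot touches nothing.
It fails at once if the pin is forced: more than 40 N between the pin and the fixture (clevis and bar included) (contact force between pin and fixture above 40 N).
It fails at once if another thing is moved by more than 30 mm (distance of any of plain_pin, block, brush, detergent, grease_tin, flange, end_cap from where it was at the start of the episode above 0.03 m).
It also fails if it takes over 72 s, if anything falls off the work surface, if the arm or the gripper's body presses on something with over 40 N, if the wrist force passes 120 N, or if a joint passes its speed limit or range.

ROBOT

A 7-joint arm with a two-finger parallel gripper is mounted at the origin on the work surface. World frame = base frame: x ahead of the robot, y to its left, z up, the work surface at z = 0. Lengths are in m, angles in rad, forces in N, time in s.
With the tool pointing down it reaches from about 0.35 to 0.9 m from the base axis. Payload 8.1 kg.
Tool frame: the origin (TCP) lies where the fingers leave the gripper's body, on its centre line; the fingertips stand 66 mm ahead of it and the grasp point (between the pads) lies 47 mm ahead of it (arm.tip_reach is the distance from the TCP to the fingertips, in m); z points along the fingers, y is the direction in which the jaws open and shut (so a half turn about z gives the same grasp; the last joint's range is limited). The gripper opens to 92 mm and grips with 3 to 60 N. Pads are 19 mm wide; open, the fingers measure 130 mm over their backs; the gripper's body (75 mm by 190 mm) begins 47 mm behind the grasp point.
Start: joints at [1.236, 0.434, 0.025, 1.573, -0.012, 1.134, -0.075], TCP at [0.144, -0.608, 0.292] pointing down, gripper open.
Joint ranges: [-2.62, 2.62], [-0.44, 2.09], [-1.27, 1.32], [0.08, 2.57], [-1.32, 4.46], [0.12, 2], [-2.74, 2.74]. Speed limits (rad/s): [2.22, 2.22, 3.01, 3.01, 3.14, 3.14, 3.14].

INTERFACE

Orientations are given as a rotation vector (axis times angle).
In Python, from cell import arm gives the robot as it stands.
- The arm moves only by the tool carry_out, never from a script. Its argument "plan" is a list of rows, each a list of 5 numbers: the shift along the world's x, y, z in cm, then the turn about the world's z in rad, then the finger opening in cm, from 0 to 9.18. In form: [[tx, ty, tz, spin, fingers], ...]. A call has 1 to 20 rows; each row is the pose to reach, as a shift and turn from the pose measured when the call began; what a row does not reach only later rows make up. A row lasts 1/10 s, in which the tool goes at most 50 mm and 8.59 degrees, less where a joint would pass 70% of its speed; a pose out of reach is approached as far as the arm can. A call with a gripper value outside its range is refused whole. The fingers move at their own pace and stop on an object; "squeeze" is the grip in N (left out, the last holds). Time passes only in rows, so rows that repeat a pose let the fingers close. It gives the time, the measured TCP pose, the force and the opening at its end, in the units of the state.
- arm.observe(): the state, without advancing time (a new reading comes with each control period).
- arm.get_image(name): name is "side" or "top"; returns (picture, depth): 384x512x3 uint8, red, green, blue; 384x512 float32, m along the optical axis (not along the pixel's ray), 0 where there is no reading.
- arm.get_calibration(name): a dict with "intrinsics" (3x3 intrinsics, pixels), "rvec" (rotation vector, rad) and "tvec" (3), from world to camera coordinates, as OpenCV has them. Camera axes: x right, y down, z forward; pixel columns grow to the right and rows downward; lengths in m; the calibration is good to about 2 mm. A picture is of the moment at which its call begins. get_calibration takes no time and is no camera call.
- arm.sign_off(): hands the job in, once; it reports no verdict.
The state is a dict: "clock": time; "joints": joint angles; "dq": joint speeds; "joint_efforts": joint torques, N m; "position": TCP position; "ee_rot": TCP orientation; "force": force on the tool from outside, world axes, zero at the start; "ft_torque": the same for the moment, N m; "width": opening from 0.0 (shut) to 1.0 (fully open).
Only numpy, scipy, OpenCV 4.12 (cv2) and the standard library are available. Lean on these libraries where they do the work, as an engineer would, in place of code of your own. Each camera call takes 0.05 s, during which the arm holds its last target. There are 200 camera calls.

## Working session

There is one attempt and no reset: what is moved stays moved. The work goes in short steps, Python scripts to look and compute and a tool call to move; the robot and the scene stay as the last step left them, time stands still between calls to the robot, and variables do not carry over. Pictures are saved under pics/ and viewed, about 8 in all and at most 12, crops included, and the job is handed in when it is done.

Besides the shell and the picture viewer there is one more tool, called after ">>>" as name(argument=value, ...) on one line, values as JSON. carry_out: Moves the arm, as the interface text tells. Its arguments: {"type":"object","properties":{"plan":{"type":"array"},"squeeze":{"type":"number"}},"required":["plan"]}

```bash
mkdir -p pics; ls; cat > h.py <<'E'
import numpy as np, cv2
from cell import arm
def cal(n):
    c=arm.get_calibration(n); R=cv2.Rodrigues(np.array(c["rvec"],float))[0]; return np.array(c["intrinsics"]),R,np.array(c["tvec"],float).ravel()
def ray(n,u,v,z):
    K,R,t=cal(n); C=-R.T@t; d=R.T@np.linalg.solve(K,[u,v,1.]); return C+d*(z-C[2])/d[2]
def cloud(n,D):
    K,R,t=cal(n); v,u=np.indices(D.shape); P=np.linalg.solve(K,np.stack([u,v,np.ones_like(u)]).reshape(3,-1).astype(float))*D.reshape(-1)
    return (R.T@(P-t[:,None])).T.reshape(*D.shape,3)
def proj(n,p):
    K,R,t=cal(n); q=K@(R@np.array(p)+t); return q[:2]/q[2]
def grab(n,name):
    I,D=arm.get_image(n); cv2.imwrite(f"pics/{name}.png",I[:,:,::-1]); np.save(f"pics/{name}.npy",D); return I,D
E
python3 - <<'E'
from h import *
for n in("top","side"):
    grab(n,n+"0"); K,R,t=cal(n); print(n,K[0,0],-R.T@t,R[2])
s=arm.observe(); print(s)
E
```

```text
pics
top 361.38122910807823 [0.28364083 0.00964395 1.31760719] [ 0.17838357  0.01095029 -0.98390009]
side 408.71449968604924 [ 0.36750443 -0.76172966  0.89562442] [ 0.13595848  0.68373085 -0.71695705]
{'clock': 0.1, 'joints': array([ 1.236368  ,  0.43514466,  0.02495823,  1.57397117, -0.01154552,
        1.13399868, -0.07510209]), 'dq': array([-0.00059236, -0.00216439,  0.0001106 , -0.0026919 ,  0.00112837,
        0.00056806,  0.00087331]), 'joint_efforts': array([ 3.46444882e-03, -6.69132400e+01,  9.88377593e-01, -3.15150797e+01,
       -6.05705101e-02,  3.74820444e-02,  4.49551283e-05]), 'position': array([ 0.14346957, -0.60795095,  0.29154211]), 'ee_rot': array([-3.11918661e+00, -3.63132037e-01,  5.11058641e-04]), 'force': array([-0.59362823, -0.16179242, -0.37542679]), 'ft_torque': array([-0.00830017,  0.01032881, -0.00857315]), 'width': 0.9987485104511135}
```

View pics/top0.png

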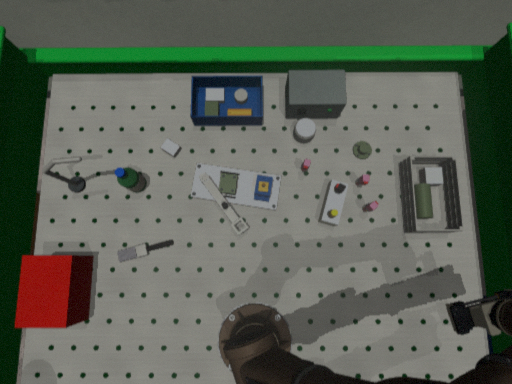

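View pics/side0.png

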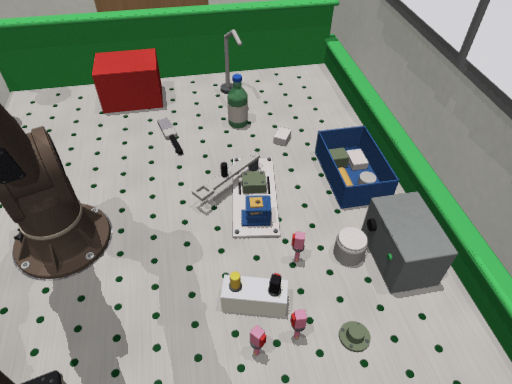

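The views show the fixture (top ~(236,187)) with the clevis at (263,187) and the bar open toward the robot, its slot at (240,226). The rack is at (334,203), with a yellow pin at (333,213) and a black-handled pin at (340,188). Three pink look-alikes stand outside the rack.

```bash
python3 - <<'E'
from h import *
a=cv2.imread("pics/top0.png");b=cv2.imread("pics/side0.png")
A=cv2.resize(a[155:245,185:355],None,fx=4.7,fy=4.7,interpolation=cv2.INTER_CUBIC)
B=cv2.resize(b[150:320,190:310],None,fx=3,fy=3,interpolation=cv2.INTER_CUBIC)
A=cv2.convertScaleAbs(A,alpha=1.2); cv2.imwrite("pics/cA.png",A[:,:800]);cv2.imwrite("pics/cB.png",B)
D=np.load("pics/top0.npy");P=cloud("top",D)
# heights
h=P[...,2]
hsv=cv2.cvtColor(a,cv2.COLOR_BGR2HSV)
reg=np.zeros(h.shape,bool);reg[160:215,185:288]=1
# fixture plate: h ~12mm
def rect(m,n):
    pts=P[m][:,:2]; r=cv2.minAreaRect((pts*1000).astype(np.float32)); print(n,m.sum(),r,h[m].mean())
rack=np.zeros(h.shape,bool);rack[170:232,312:352]=1
rect(rack&(abs(h-.066)<.006),"rack")
m=reg&(h>.006)&(h<.02); m=cv2.morphologyEx(m.astype(np.uint8),cv2.MORPH_OPEN,np.ones((2,2)))>0
rect(m,"plate")
m=reg&(hsv[...,0]>100)&(hsv[...,0]<130)&(hsv[...,1]>120)
rect(m&(h>.05),"blue")
br=(hsv[...,0]>12)&(hsv[...,0]<32)&(hsv[...,1]>100)
ys,xs=np.nonzero(br&reg);print("brass",xs.mean(),ys.mean(),len(xs), h[br&reg].mean(), ray("top",xs.mean(),ys.mean(),.082))
m=rack&(h>.085);
for nm,mm in(("yel",m&br),("blk",m&~br&(hsv[...,2]<70))):
    ys,xs=np.nonzero(mm);print(nm,xs.mean(),ys.mean(),len(xs),P[mm].mean(0),h[mm].max())
bk=np.zeros(h.shape,bool);bk[170:240,190:255]=1
m=bk&(h>.095);ys,xs=np.nonzero(m);print("knob",xs.mean(),ys.mean(),len(xs),P[m].mean(0))
m=bk&(abs(h-.067)<.008);rect(m,"bar")
E
```

```text
rack 585 ((474.6552429199219, -281.0296325683594), (61.262325286865234, 150.77554321289062), 73.69387817382812) 0.06531088514271939
plate 1922 ((450.555908203125, 77.57745361328125), (319.76873779296875, 309.5941162109375), 81.34856414794922) 0.01933673880024028
blue 96 ((529.3737182617188, -32.211734771728516), (50.57517623901367, 60.95020294189453), 81.7890396118164) 0.07624908049299112
brass 262.94736842105266 186.07894736842104 76 0.07922523867992369 [ 0.52494894 -0.03038105  0.082     ]
yel 333.56410256410254 212.43589743589743 39 [ 0.42920696 -0.26548511  0.10964543] 0.11529092731021129
blk 339.5686274509804 188.31372549019608 51 [ 0.50725321 -0.2838713   0.13242821] 1.31760718515628
knob 224.63829787234042 204.4255319148936 47 [0.39477672 0.06880869 0.54639182]
bar 551 ((470.9676513671875, 112.81754302978516), (248.0296630859375, 43.60916519165039), 37.01624298095703) 0.0666428898361961
```

View pics/cA.png

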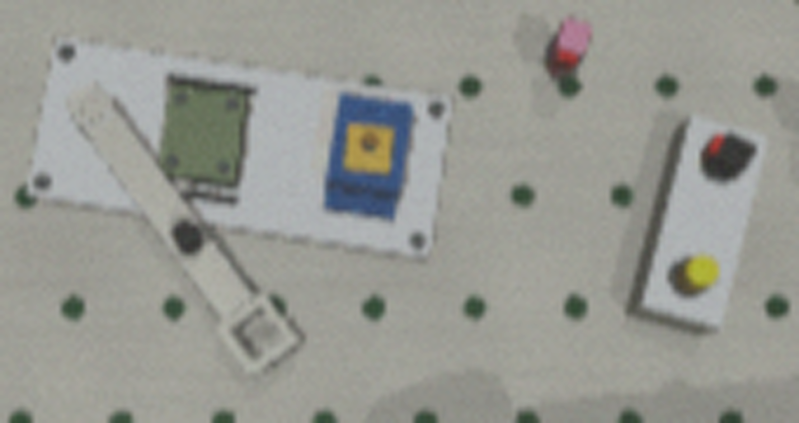

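View pics/cB.png

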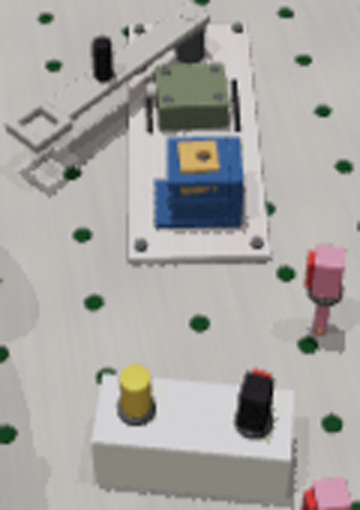

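The pin to use is the black handle with the red button at top pixel (340,188). Its handle is black and the button faces roughly world +y. The yellow pin at (333,213) and the pink look-alikes at top (307,165), (364,180) and (372,206) don't fit. The bush hole looks displaced toward world +x of the brass centre in both views.

```bash
python3 - <<'E'
from h import *
np.set_printoptions(precision=4,suppress=True)
c=[(55,40),(450,97),(428,258),(30,195)]
C=np.array([ray("top",185+u/4.7-.4,155+v/4.7-.4,.012) for u,v in c]); print(C)
ctr=C.mean(0)[:2]; d=(C[0]+C[3]-C[1]-C[2])[:2]; d/=np.linalg.norm(d); x=np.array([d[1],-d[0]])
print("ctr",ctr,"ey",d,"ex",x,"yaw",np.arctan2(x[1],x[0]), "sizes",np.linalg.norm(C[0]-C[1]),np.linalg.norm(C[1]-C[2]))
piv=ctr+.11*d; cl=ctr-.1*d; print("pivot",piv,"clevis",cl)
D=np.load("pics/top0.npy");P=cloud("top",D);h=P[...,2]
bk=np.zeros(h.shape,bool);bk[170:240,190:255]=1
m=bk&(h>.1)&(h<.13); print("knob",P[m].mean(0),m.sum(), np.ptp(P[m],0))
# colour masks in averaged frames
for n,(x0,x1,y0,y1),rk in(("top",(252,275,175,200),(330,352,176,200)),("side",(245,270,190,215),(260,290,265,300))):
    I=np.mean([arm.get_image(n)[0].astype(float) for _ in range(12)],0).astype(np.float32)
    np.save(f"pics/avg_{n}.npy",I)
    s=8; M=cv2.warpAffine(I[y0:y1,x0:x1],np.float32([[s,0,0],[0,s,0]]),((x1-x0)*s,(y1-y0)*s),flags=cv2.INTER_CUBIC)
    H=cv2.cvtColor(np.clip(M,0,255).astype(np.uint8),cv2.COLOR_RGB2HSV)
    br=((H[...,0]>10)&(H[...,0]<35)&(H[...,1]>90)).astype(np.uint8)
    br=cv2.morphologyEx(br,cv2.MORPH_CLOSE,np.ones((25,25)))
    k=max(cv2.findContours(br,cv2.RETR_EXTERNAL,cv2.CHAIN_APPROX_NONE)[0],key=cv2.contourArea)
    r=cv2.minAreaRect(k);print(n,"brass rect",r)
    bx=np.array(r[0])/s+[x0,y0]; B=ray(n,*bx,.082)
    g=M.mean(2); mm=np.zeros(g.shape,np.uint8); cv2.drawContours(mm,[k],-1,1,-1); mm=cv2.erode(mm,np.ones((17,17)))
    w=np.clip(np.percentile(g[mm>0],60)-g,0,None)*(mm>0); w[w<.4*w.max()]=0
    v,u=np.indices(g.shape); hx=np.array([(w*u).sum(),(w*v).sum()])/w.sum()/s+[x0,y0]
    print(" brass",B," dark",ray(n,*hx,.082)-B, ray(n,*hx,.077)-B)
    a,b,c2,d2=rk; J=I[c2:d2,a:b]; J=cv2.resize(J,None,fx=16,fy=16,interpolation=cv2.INTER_CUBIC) if 0 else cv2.warpAffine(J,np.float32([[12,0,0],[0,12,0]]),((b-a)*12,(d2-c2)*12),flags=cv2.INTER_CUBIC)
    cv2.imwrite(f"pics/z_{n}.png",np.hstack([cv2.resize(np.clip(M*1.3,0,255).astype(np.uint8),None,fx=1.5,fy=1.5),np.zeros((int(M.shape[0]*1.5),4,3),np.uint8)])[:,:,::-1])
    cv2.imwrite(f"pics/p_{n}.png",np.clip(J*1.6,0,255).astype(np.uint8)[:,:,::-1])
ims=[cv2.imread(f"pics/{k}.png") for k in("z_top","z_side","p_top","p_side")]
hh=300; cv2.imwrite("pics/mos.png",np.vstack([np.hstack([cv2.resize(ims[0],(400,300)),cv2.resize(ims[1],(400,300))]),np.hstack([cv2.resize(ims[2],(400,300)),cv2.resize(ims[3],(400,300))])]))
R=cv2.Rodrigues(arm.observe()["ee_rot"])[0];print(R)
E
```

```text
[[ 0.6262  0.2152  0.012 ]
 [ 0.5794 -0.0972  0.012 ]
 [ 0.4518 -0.0783  0.012 ]
 [ 0.5016  0.2315  0.012 ]]
ctr [0.5398 0.0678] ey [0.1534 0.9882] ex [ 0.9882 -0.1534] yaw -0.1539834764580595 sizes 0.3159596658625977 0.1289262576020829
pivot [0.5566 0.1765] clevis [ 0.5244 -0.031 ]
knob [0.458  0.1024 0.1098] 29 [0.0193 0.0193 0.015 ]
top brass rect ((87.87029266357422, 89.64569091796875), (74.88018798828125, 73.98028564453125), 6.4588165283203125)
 brass [ 0.5245 -0.0305  0.082 ]  dark [ 0.0048 -0.0003  0.    ] [ 0.0058 -0.0005 -0.005 ]
side brass rect ((85.80119323730469, 95.61715698242188), (81.083251953125, 102.10230255126953), 86.05481719970703)
 brass [ 0.5241 -0.033   0.082 ]  dark [0.0049 0.0007 0.    ] [ 0.0059  0.0052 -0.005 ]
[[ 0.9733  0.2296 -0.    ]
 [ 0.2296 -0.9733 -0.    ]
 [-0.      0.     -1.    ]]
```

View pics/mos.png

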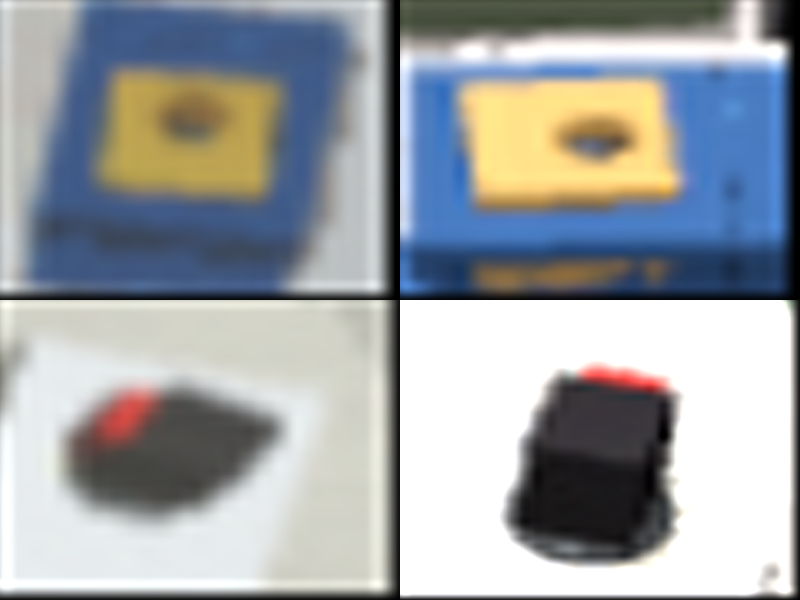

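Mosaic: the hole in the brass bush is clearly toward +x (top zoom (195,117), side zoom (597,138)). The red button is on the far-left side of the handle in the top view, and the far side in the side view. I'll get the pin's yaw from its handle's top face.

```bash
python3 - <<'E'
from h import *
np.set_printoptions(precision=4,suppress=True)
q=lambda u,v,z:ray("side",260+(u-400)/400*30,265+(v-300)/300*35,z)[:2]
T=np.array([q(*c,.116) for c in((555,375),(675,390),(662,460),(540,450))]);print("top face",T,T.mean(0))
print("edges",[ (np.round(1e3*(T[(i+1)%4]-T[i]),1)) for i in range(4)])
print("red edge",q(580,370,.111),q(668,382,.111))
for n in("top","side"):
    I=np.load(f"pics/avg_{n}.npy"); m=(I[...,0]>1.6*I[...,1])&(I[...,0]>1.6*I[...,2])&(I[...,0]>60)
    k=np.zeros(m.shape,bool); a,b,c,d=((330,352,176,200) if n=="top" else (260,290,265,300)); k[c:d,a:b]=1
    v,u=np.nonzero(m&k); print(n,"red",u.mean(),v.mean(),len(u),ray(n,u.mean(),v.mean(),.108 if n=='side' else .1))
D=np.load("pics/top0.npy");P=cloud("top",D);h=P[...,2]; k=np.zeros(h.shape,bool);k[176:200,330:352]=1
m=k&(h>.108)&(h<.125);print("top depth",P[m].mean(0),m.sum(),cv2.minAreaRect((P[m][:,:2]*1e3).astype(np.float32)))
# rack frame pins
r=np.array([.4747,-.2810]); 
for a in(73.694,):
    e=np.array([np.cos(np.radians(a+90)),np.sin(np.radians(a+90))]); print("rack pins",r+.045*e,r-.045*e)
E
```

```text
top face [[ 0.5106 -0.2815]
 [ 0.5292 -0.2895]
 [ 0.5223 -0.3092]
 [ 0.5033 -0.3027]] [ 0.5164 -0.2957]
edges [array([18.6, -8. ]), array([ -6.9, -19.7]), array([-19. ,   6.4]), array([ 7.3, 21.2])]
red edge [ 0.516  -0.2777] [ 0.5297 -0.2839]
top red 336.8888888888889 185.44444444444446 9 [ 0.5233 -0.2829  0.1   ]
side red 276.5 274.1666666666667 12 [ 0.5226 -0.2796  0.108 ]
top depth [ 0.5181 -0.2914  0.1146] 54 ((517.9931030273438, -290.80596923828125), (28.00729751586914, 22.20758819580078), 66.00995635986328)
rack pins [ 0.4315 -0.2684] [ 0.5179 -0.2936]
```

Pin axis ≈ (0.517,-0.2945), pin y-axis ≈ 69°. The knob is 123 mm from the pivot (125 expected) and the bar angle is ≈ 0.77 rad. Next I move above the knob and straddle it.

>>> carry_out(plan=[[30.6,35.8,0,0.1,5],[30.6,35.8,0,0.2,5],[30.6,35.8,0,0.3,5],[30.6,35.8,0,0.41,5],[30.6,35.8,0,0.41,5],[30.6,35.8,0,0.41,5],[30.6,35.8,0,0.41,5],[30.6,35.8,0,0.41,5],[30.6,35.8,0,0.41,5],[31.4,71,0,0.41,5],[31.4,71,0,0.41,5],[31.4,71,0,0.41,5],[31.4,71,0,0.41,5],[31.4,71,0,0.41,5],[31.4,71,0,0.41,5],[31.4,71,0,0.41,5],[31.4,71,0,0.41,5],[31.4,71,0,0.41,5],[31.4,71,0,0.41,5]])

```text
clock: 3.2
position: [0.4576, 0.1014, 0.2922]
ee_rot: [2.981, 0.992, -0.0]
force: [1.1, -0.8, -0.2]
width: 0.544
```

>>> carry_out(plan=[[0,0.1,-4,0,5],[0,0.1,-8,0,5],[0,0.1,-12,0,5],[0,0.1,-14.6,0,5],[0,0.1,-14.6,0,3],[0,0.1,-14.6,0,3],[0,0.1,-14.6,0,3],[0,0.1,-14.6,0,3]])

```text
clock: 4.0
position: [0.4585, 0.1023, 0.1477]
ee_rot: [2.98, 0.99, 0.004]
force: [0.4, -0.1, 0.0]
width: 0.331
```

>>> carry_out(plan=[[0.49,-0.6,0,0.06,3],[1.0,-1.18,0,0.12,3],[1.56,-1.71,0,0.18,3],[2.13,-2.2,0,0.24,3],[2.74,-2.67,0,0.31,3],[3.38,-3.1,0,0.37,3],[4.04,-3.48,0,0.43,3],[4.72,-3.82,0,0.49,3],[5.42,-4.13,0,0.55,3],[6.14,-4.38,0,0.61,3],[6.87,-4.6,0,0.67,3],[7.6,-4.77,0,0.73,3],[8.1,-4.85,0,0.77,3],[8.4,-4.9,0,0.77,3],[8.4,-4.9,0,0.77,3],[8.4,-4.9,0,0.77,3]])

```text
clock: 5.6
position: [0.5428, 0.0533, 0.1482]
ee_rot: [2.392, 2.036, 0.006]
force: [-1.2, -0.2, 0.5]
width: 0.327
```

```bash
python3 - <<'E'
from h import *
I,D=grab("top","top1"); P=cloud("top",D); h=P[...,2]; s=arm.observe(); print(s["position"],s["force"],s["width"],s["joints"])
cv2.imwrite("pics/c1.png",cv2.resize(I[150:225,185:295,::-1],None,fx=6,fy=6,interpolation=cv2.INTER_CUBIC))
E
```

```text
[0.54274961 0.05342479 0.14808598] [0.01073828 0.37210431 0.11200193] 0.32570079363879134 [ 0.2498465   0.55326272 -0.61855184  1.89149797  0.42564922  0.82698677
 -0.75126564]
```

View pics/c1.png

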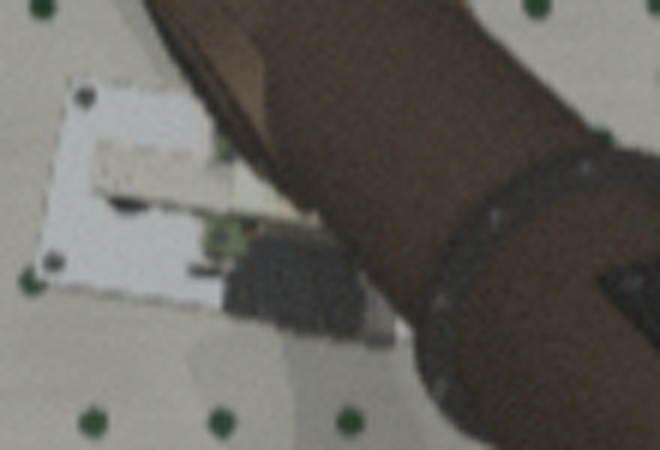

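The bar lies nearly along the fixture now (pivot end at (110,165)). I'll push on until the stop is felt.

>>> carry_out(plan=[[0.3,-0.05,0,0,3],[0.5,-0.08,0,0,3],[0.5,-0.08,0,0,3]])

```text
clock: 5.95
position: [0.5451, 0.0531, 0.1477]
ee_rot: [-2.389, -2.036, 0.002]
force: [-11.5, -0.3, 8.4]
width: 0.326
```

>>> carry_out(plan=[[0.2,-0.03,0,0,3],[0.3,-0.05,0,0,3],[0.3,-0.05,0,0,3]])

```text
clock: 6.25
position: [0.5454, 0.0531, 0.1474]
ee_rot: [-2.386, -2.035, 0.009]
force: [-12.7, 1.0, 9.3]
width: 0.331
```

>>> carry_out(plan=[[0.5,-0.07,0,0,3],[0.8,-0.1,0,0,3],[0.8,-0.1,0,0,3],[0.8,-0.1,0,0,3]])

```text
clock: 6.65
position: [0.5463, 0.0532, 0.1466]
ee_rot: [-2.378, -2.034, 0.028]
force: [-28.5, 1.9, 21.5]
width: 0.325
```

Hard stop confirmed (28 N, no motion). I back off, lift and go above the pin.

>>> carry_out(plan=[[-0.6,0.05,0.2,0,3.6],[-0.6,0.05,3,0,3.6],[-0.6,0.05,7,0,3.6],[-0.6,0.05,11,-0.14,5],[-1.5,-5,11,-0.28,6],[-2.9,-10,11,-0.42,6],[-2.9,-15,11,-0.56,6],[-2.9,-20,11,-0.7,6],[-2.9,-25,11,-0.84,6],[-2.9,-30,11,-0.98,6],[-2.9,-34.8,11,-1.12,6],[-2.9,-34.8,11,-1.26,6],[-2.9,-34.8,11,-1.4,6],[-2.9,-34.8,11,-1.54,6],[-2.9,-34.8,11,-1.68,6],[-2.9,-34.8,11,-1.78,6],[-2.9,-34.8,11,-1.78,6],[-2.9,-34.8,11,-1.78,6]])

```text
clock: 8.45
position: [0.5175, -0.2947, 0.2567]
ee_rot: [-3.069, 0.561, 0.002]
force: [0.3, -0.7, 0.3]
width: 0.655
```

```bash
python3 - <<'E'
from h import *
I,D=grab("top","top2");J,E=grab("side","side2")
s=arm.observe();print(s["position"],cv2.Rodrigues(s["ee_rot"])[0][:,1],s["joints"])
a=cv2.resize(I[150:245,185:355,::-1],None,fx=4.5,fy=4.5,interpolation=cv2.INTER_CUBIC)[:300,:400]
b=cv2.resize(J[150:330,190:310,::-1],None,fx=3.3,fy=3.3,interpolation=cv2.INTER_CUBIC)
o=np.zeros((600,800,3),np.uint8);o[:300,:400]=a;o[:b.shape[0],400:400+b.shape[1]]=b[:600,:400];cv2.imwrite("pics/c2.png",o)
E
```

```text
[ 0.51744276 -0.29474485  0.2566055 ] [-0.35463012 -0.93476996 -0.02103794] [ 0.57502601  0.43323467 -0.19201506  1.67429204  0.06853455  1.04823369
 -1.56764133]
```

View pics/c2.png

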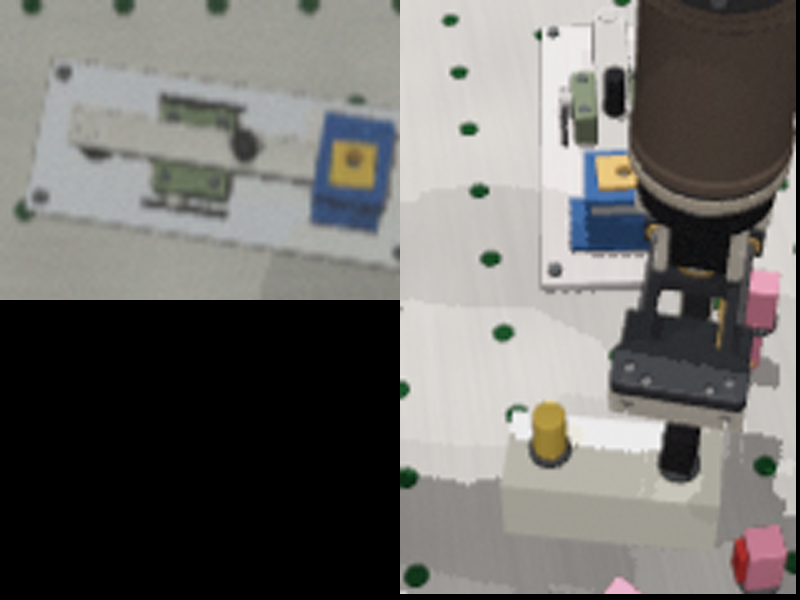

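The bar now lies closed under the clevis (top crop, slot end hidden under the blue ear at (350,165)). However, the tool kept a 0.021 rad tilt from the push, because poses are relative to the measured one. I want that removed before inserting, by pressing lightly the opposite way against the fixed rack. First I check the clearances there.

```bash
python3 - <<'E'
from h import *
np.set_printoptions(precision=4,suppress=True)
a=cv2.imread("pics/top0.png");P=cloud("top",np.load("pics/top0.npy"))
b,g,r=[a[...,i].astype(int) for i in range(3)]
m=((r>g+40)).astype(np.uint8); m[:, :290]=0; n,l,st,c=cv2.connectedComponentsWithStats(m)
for i in range(1,n):
    if st[i,4]>8: q=P[l==i]; print(c[i],st[i,4],np.median(q,0),q[:,2].max())
print(cv2.Rodrigues(arm.observe()["ee_rot"])[0])
E
```

```text
[305.6429 166.2857] 14 [ 0.5914 -0.1783  0.1006] 0.11167164691836218
[365.5385 179.2564] 39 [ 0.5442 -0.3813  0.1062] 0.11274454243592227
[374.2692 204.1538] 26 [ 0.4578 -0.4034  0.1066] 0.11226231190441466
[[ 0.935  -0.3546  0.0025]
 [-0.3546 -0.9348  0.0216]
 [-0.0053 -0.021  -0.9998]]
```

>>> carry_out(plan=[[-2,0.7,0,0,9.18],[-4.3,1.4,0,0,9.18],[-4.3,1.4,-4,0,9.18],[-4.3,1.4,-8,0,9.18],[-4.3,1.4,-11,0,9.18],[-4.3,1.4,-13.2,0,9.18],[-4.3,1.4,-13.2,0,7.0],[-4.3,1.4,-13.2,0,7.0],[-4.3,1.4,-13.2,0,7.0],[-4.3,1.4,-13.2,0,7.0]], squeeze=40)

```text
clock: 9.55
position: [0.4752, -0.2812, 0.126]
ee_rot: [-3.07, 0.562, -0.001]
force: [-0.1, -0.0, -0.7]
width: 0.77
```

>>> carry_out(plan=[[0.1,0.4,0,0,7.0],[0.2,0.7,0,0,7.0],[0.3,1.0,0,0,7.0],[0.3,1.0,0,0,7.0],[0.3,1.0,0,0,7.0]])

```text
clock: 10.05
position: [0.4764, -0.2776, 0.1266]
ee_rot: [-3.076, 0.571, -0.003]
force: [-5.2, -21.2, -6.1]
width: 0.764
```

```bash
python3 - <<'E'
from h import *
s=arm.observe();print(s["position"],s["force"]);print(cv2.Rodrigues(s["ee_rot"])[0].round(4))
E
```

```text
[ 0.47639308 -0.27761567  0.12659196] [ -5.20297073 -21.19002811  -6.13613287]
[[ 9.333e-01 -3.591e-01  4.300e-03]
 [-3.591e-01 -9.332e-01  1.250e-02]
 [-5.000e-04 -1.320e-02 -9.999e-01]]
```

>>> carry_out(plan=[[0.1,0.4,0,0,7.0],[0.2,0.7,0,0,7.0],[0.2,0.7,0,0,7.0],[0.2,0.7,0,0,7.0]])

```text
clock: 10.45
position: [0.4763, -0.2771, 0.1269]
ee_rot: [-3.082, 0.581, -0.004]
force: [-4.7, -22.2, -8.2]
width: 0.763
```

```bash
python3 - <<'E'
from h import *
s=arm.observe();print(s["position"],s["force"]);print(cv2.Rodrigues(s["ee_rot"])[0].round(4))
E
```

```text
[ 0.47634695 -0.27708408  0.12691973] [ -4.7068878  -22.22917749  -8.18766128]
[[ 0.9314 -0.3639  0.0033]
 [-0.3639 -0.9314  0.0049]
 [ 0.0012 -0.0058 -1.    ]]
```

>>> carry_out(plan=[[0.1,0.3,0,0,7.0],[0.15,0.5,0,0,7.0],[0.15,0.5,0,0,7.0],[0.15,0.5,0,0,7.0]])

```text
clock: 10.85
position: [0.4763, -0.2769, 0.1273]
ee_rot: [3.086, -0.587, 0.004]
force: [-3.5, -15.7, -6.9]
width: 0.764
```

>>> carry_out(plan=[[-0.1,-0.4,0,0,9.18],[-0.1,-0.4,3,0,9.18],[-0.1,-0.4,6,0,9.18],[2,-1.0,7,0,6],[4.1,-1.8,7,0,6],[4.1,-1.8,7,0,6],[4.1,-1.8,7,0,6]])

```text
clock: 11.55
position: [0.5174, -0.2944, 0.1974]
ee_rot: [3.086, -0.587, 0.004]
force: [-0.2, 0.7, -0.0]
width: 0.701
```

```bash
python3 - <<'E'
from h import *
s=arm.observe();print(s["clock"],s["position"],s["force"],s["width"]);print(cv2.Rodrigues(s["ee_rot"])[0].round(4))
E
```

```text
11.55 [ 0.51736803 -0.29438061  0.19735512] [-0.17365298  0.74827758 -0.02915225] 0.7006461938467338
[[ 9.303e-01 -3.669e-01  2.500e-03]
 [-3.669e-01 -9.303e-01 -5.000e-04]
 [ 2.500e-03 -5.000e-04 -1.000e+00]]
```

Tilt removed (≤0.0025 rad). I descend over the handle and squeeze.

>>> carry_out(plan=[[0,0,-2,0,6],[0,0,-4,0,6],[0,0,-5.5,0,6],[0,0,-5.5,0,5],[0,0,-5.5,0,4],[0,0,-5.5,0,3],[0,0,-5.5,0,2],[0,0,-5.5,0,2],[0,0,-5.5,0,2],[0,0,-5.5,0,2],[0,0,-5.5,0,2]], squeeze=40)

```text
clock: 12.65
position: [0.5177, -0.2949, 0.1433]
ee_rot: [3.085, -0.587, 0.006]
force: [-1.5, -0.1, 6.2]
width: 0.282
```

```bash
python3 - <<'E'
from h import *
s=arm.observe();print(s["clock"],s["position"],s["force"],s["width"]*91.8);print(cv2.Rodrigues(s["ee_rot"])[0].round(4))
E
```

```text
12.65 [ 0.51768862 -0.29487084  0.14329344] [-1.52763573 -0.12513041  6.22792649] 25.926948388445105
[[ 0.9301 -0.3672  0.0037]
 [-0.3672 -0.9301 -0.0015]
 [ 0.004  -0.     -1.    ]]
```

>>> carry_out(plan=[[0,0,0,0,2],[0,0,0,0,2],[0,0,0,0,2],[0,0,0,0,2]], squeeze=58)

```text
clock: 13.05
position: [0.5177, -0.2949, 0.1434]
ee_rot: [3.085, -0.587, 0.006]
force: [-0.6, 0.3, 1.8]
width: 0.273
```

```bash
python3 - <<'E'
from h import *
s=arm.observe();print(s["clock"],s["position"],s["force"],s["width"]*91.8);print(cv2.Rodrigues(s["ee_rot"])[0].round(4))
E
```

```text
13.05 [ 0.51768306 -0.29491134  0.14335351] [-0.58265799  0.29064789  1.84910974] 25.08899695447518
[[ 0.9301 -0.3672  0.0037]
 [-0.3672 -0.9301 -0.0015]
 [ 0.004   0.     -1.    ]]
```

Button is fully in (opening 25.1 mm). I lift and go above the hole.

>>> carry_out(plan=[[0,0,2,0,2],[0,0,4.5,0,2],[0,0,7,0,2],[0,0,9.7,0,2],[0.2,4,9.7,0,2],[0.4,8,9.7,0,2],[0.6,12,9.7,0,2],[0.8,16,9.7,0,2],[1.0,20,9.7,0,2],[1.1,24,9.7,0,2],[1.2,26.4,9.7,0,2],[1.2,26.4,9.7,0,2],[1.2,26.4,9.7,0,2],[1.2,26.4,9.7,0,2]], squeeze=58)

```text
clock: 14.45
position: [0.5296, -0.0322, 0.2401]
ee_rot: [3.084, -0.589, 0.006]
force: [0.3, 1.1, -2.1]
width: 0.276
```

```bash
python3 - <<'E'
from h import *
np.set_printoptions(precision=4,suppress=True)
s=arm.observe();print(s["clock"],s["position"],s["force"],s["width"]*91.8);print(cv2.Rodrigues(s["ee_rot"])[0].round(4))
for n in("top","side"):
    I=np.mean([arm.get_image(n)[0].astype(float) for _ in range(6)],0).astype(np.float32); np.save(f"pics/avg3_{n}.npy",I)
    u,v=proj(n,s["position"]-[0,0,.1354]); print(n,u,v)
    u,v=int(u),int(v); J=I[v-30:v+25,u-35:u+35]
    cv2.imwrite(f"pics/c3_{n}.png",np.clip(1.4*cv2.resize(J,(420,330),interpolation=cv2.INTER_CUBIC),0,255)[:,:,::-1]); print(u-35,v-30)
cv2.imwrite("pics/c3.png",np.hstack([cv2.imread("pics/c3_top.png")[:,:380],cv2.imread("pics/c3_side.png")]))
E
```

```text
14.45 [ 0.5296 -0.0322  0.2401] [ 0.2586  1.093  -2.051 ] 25.34888081031481
[[ 0.9296 -0.3687  0.0032]
 [-0.3687 -0.9296 -0.0022]
 [ 0.0038  0.0009 -1.    ]]
top 263.6872692687356 183.48675939111476
228 153
side 257.8088671979501 195.72752492691214
222 165[ WARN:0@14.627] global loadsave.cpp:1063 imwrite_ Unsupported depth image for selected encoder is fallbacked to CV_8U.
```

View pics/c3.png

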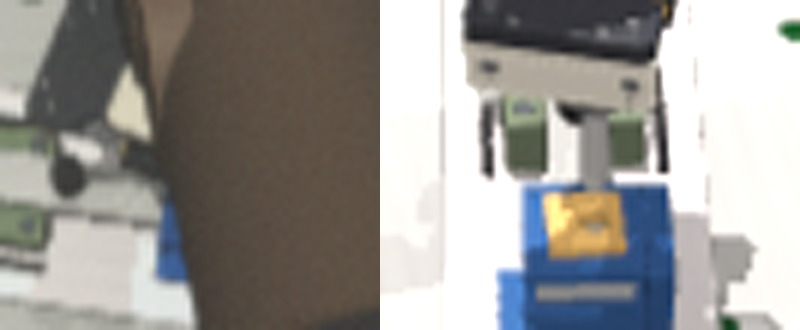

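Side crop: the steel shank at (595,150) hangs over the bush hole at (595,225), aligned in x. The top camera is blocked by the arm. I refine the x offset with the side camera only.

```bash
python3 - <<'E'
from h import *
np.set_printoptions(precision=4,suppress=True)
I=np.load("pics/avg3_side.npy"); 
for v in range(184,198): print(v,I[v,251:266].mean(1).astype(int), (I[v,251:266,0]-I[v,251:266,2]).astype(int))
for z in(.1047,.115): print(proj("side",[.5296,-.0322,z]))
A=np.load("pics/avg_side.npy")
for v in range(197,208): print(v,A[v,246:268].mean(1).astype(int))
for p in([.5290,-.0312,.082],[.5290+.0066,-.0312,.082],[.5290-.0066,-.0312,.082],[.529,-.0312+.0066,.082],[.529,-.0312-.0066,.082]): print(proj("side",p))
E
```

```text
184 [160  80  24  21  44  76  79  77  79 106 109 114 108 110 107] [ 6  3  1  0  1  2  3  1  2 10 12 12 12 11 11]
185 [169 158  90  56  64  90  96  95  89  77  78  77  75  75  73] [6 7 4 2 2 3 4 4 4 8 9 9 9 8 8]
186 [169 170 160 156 113  96  99  98  90  57  58  58  59  58  60] [6 7 7 5 5 3 4 4 4 5 6 7 7 7 7]
187 [169 170 170 169 119  97  99  98  91  60  58  58  58  58  59] [7 7 7 7 5 3 4 4 4 6 7 7 7 7 7]
188 [169 170 170 169 118  97  99  98  92  68  59  58  58  58  59] [6 7 7 7 5 3 4 4 4 5 7 7 7 7 8]
189 [169 170 170 169 118  97  99  98  92  71  59  58  58  58  58] [6 7 6 7 5 3 4 4 4 4 7 7 7 7 8]
190 [169 169 177 170 119  97  99  97  95  74  59  58  58  58  58] [6 6 5 7 5 4 3 5 4 5 7 7 7 7 8]
191 [169 169 178 170 119  98  99  97  94  76  60  58  58  57  59] [6 7 5 6 5 4 4 5 4 5 6 7 7 7 8]
192 [170 169 176 170 119  98  99  97  94  80  73  71  70  81  89] [6 7 7 7 5 4 4 5 3 5 7 7 8 7 7]
193 [170 169 179 170 120  98  99  97  94 109 124 125 124 125 125] [6 7 6 7 5 4 5 4 4 5 6 6 7 6 6]
194 [170 176 172 169 120 103 100  96  94 111 188 193 192 191 190] [7 6 6 7 5 5 5 4 4 5 7 7 7 7 7]
195 [14
[... 861 characters left out ...]
 160 129 107
 100 101  99 100]
202 [110  99  99 105 159 164 162 162 162 124  87  86  70  73 134 160 134 108
 101 100 101 100]
203 [111  99  99  96 159 163 163 162 162 155 133 110 103 145 156 161 136 108
 100 101 100 100]
204 [112  99 100  94 159 163 163 162 162 162 158 154 154 161 162 162 142 112
 100 101  97  99]
205 [112 100 100  95 146 161 163 162 162 162 162 162 162 162 162 161 158 120
 100 101  85  98]
206 [113 100 100  99 131 138 139 137 137 126 125 124 125 115 113 111 111 102
 100 101  77  97]
207 [111 100 101 100  97  94  94  94  93  87  83  83  85  96  97  96 101 100
 101 101  91  98]
[257.3688 201.245 ]
[259.7611 200.9248]
[254.9726 201.5658]
[256.8928 199.4824]
[257.8487 203.0221]
```

Pin sits ~1 mm to −x of the TCP. Hole is ≈ (0.529,−0.032). I shift +0.7 mm x and +0.5 mm y, then lower gently.

>>> carry_out(plan=[[0.07,0.05,0,0,2],[0.07,0.05,-1,0,2],[0.07,0.05,-1.7,0,2],[0.07,0.05,-2.0,0,2],[0.07,0.05,-2.2,0,2],[0.07,0.05,-2.3,0,2],[0.07,0.05,-2.4,0,2],[0.07,0.05,-2.5,0,2],[0.07,0.05,-2.6,0,2],[0.07,0.05,-2.6,0,2]])

```text
clock: 16.05
position: [0.5304, -0.0304, 0.2143]
ee_rot: [3.086, -0.587, 0.006]
force: [0.0, 0.7, -1.3]
width: 0.278
```

>>> carry_out(plan=[[0,0,-0.1,0,1.5],[0,0,-0.2,0,1.5],[0,0,-0.3,0,1.5],[0,0,-0.4,0,1.5],[0,0,-0.5,0,1.5],[0,0,-0.5,0,1.5]], squeeze=60)

```text
clock: 16.65
position: [0.5305, -0.0305, 0.2092]
ee_rot: [3.085, -0.587, 0.007]
force: [1.4, -0.6, -1.4]
width: 0.273
```

```bash
python3 - <<'E'
from h import *
np.set_printoptions(precision=4,suppress=True)
s=arm.observe();print(s["clock"],s["position"],s["force"],s["ft_torque"],s["width"]*91.8);print(cv2.Rodrigues(s["ee_rot"])[0].round(4))
I,_=arm.get_image("side"); cv2.imwrite("pics/c4.png",cv2.resize(I[150:225,205:300,::-1],None,fx=6,fy=6,interpolation=cv2.INTER_CUBIC))
E
```

```text
16.65 [ 0.5305 -0.0305  0.2092] [ 1.4419 -0.6271 -1.4426] [-0.1198 -0.3143  0.0884] 25.093848688011924
[[ 0.9301 -0.3673  0.004 ]
 [-0.3673 -0.9301 -0.0016]
 [ 0.0043  0.     -1.    ]]
```

View pics/c4.png

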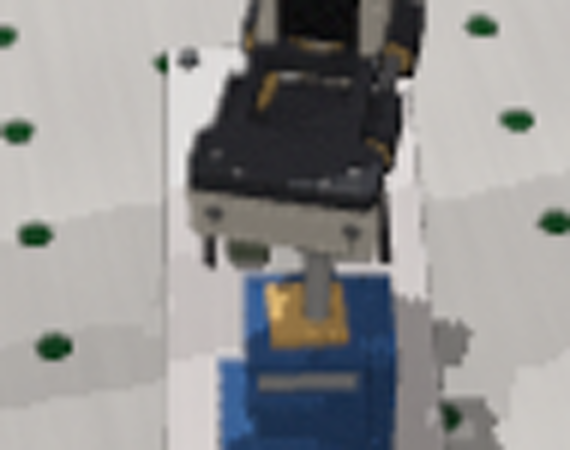

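The pin is in the bush (shank enters the brass at (318,315)), with forces near zero. I continue in stages.

>>> carry_out(plan=[[0,0,-0.2,0,1.5],[0,0,-0.4,0,1.5],[0,0,-0.6,0,1.5],[0,0,-0.8,0,1.5],[0,0,-1.0,0,1.5],[0,0,-1.2,0,1.5],[0,0,-1.4,0,1.5],[0,0,-1.6,0,1.5],[0,0,-1.8,0,1.5],[0,0,-2.0,0,1.5],[0,0,-2.1,0,1.5],[0,0,-2.1,0,1.5]])

```text
clock: 17.9
position: [0.5305, -0.0306, 0.1881]
ee_rot: [3.085, -0.587, 0.006]
force: [2.4, -1.2, -2.7]
width: 0.277
```

>>> carry_out(plan=[[0,0,-0.1,0,1.5],[0,0,-0.2,0,1.5],[0,0,-0.3,0,1.5],[0,0,-0.4,0,1.5],[0,0,-0.5,0,1.5],[0,0,-0.6,0,1.5],[0,0,-0.6,0,1.5]])

```text
clock: 18.6
position: [0.5305, -0.0306, 0.1819]
ee_rot: [3.085, -0.587, 0.006]
force: [3.0, -1.4, -1.9]
width: 0.277
```

>>> carry_out(plan=[[0,0,-0.2,0,1.5],[0,0,-0.4,0,1.5],[0,0,-0.6,0,1.5],[0,0,-0.8,0,1.5],[0,0,-1.0,0,1.5],[0,0,-1.2,0,1.5],[0,0,-1.4,0,1.5],[0,0,-1.6,0,1.5],[0,0,-1.8,0,1.5],[0,0,-2.0,0,1.5],[0,0,-2.0,0,1.5]])

```text
clock: 19.7
position: [0.5305, -0.0306, 0.1616]
ee_rot: [3.085, -0.587, 0.006]
force: [3.3, -2.5, -4.4]
width: 0.277
```

>>> carry_out(plan=[[0,0,-0.1,0,1.5],[0,0,-0.2,0,1.5],[0,0,-0.25,0,1.5],[0,0,-0.3,0,1.5],[0,0,-0.35,0,1.5],[0,0,-0.4,0,1.5],[0,0,-0.4,0,1.5]])

```text
clock: 20.4
position: [0.5308, -0.0307, 0.1591]
ee_rot: [3.085, -0.588, 0.008]
force: [-2.7, -1.9, 17.4]
width: 0.277
```

Collar is seated (stop at the expected height, 17 N). Now I release, wait, and check before lifting.

>>> carry_out(plan=[[0,0,0,0,2.5],[0,0,0,0,3],[0,0,0,0,4],[0,0,0,0,5],[0,0,0,0,5],[0,0,0,0,5],[0,0,0,0,5],[0,0,0,0,5]])

```text
clock: 21.2
position: [0.5306, -0.0308, 0.159]
ee_rot: [3.085, -0.588, 0.008]
force: [0.3, -0.5, -0.7]
width: 0.548
```

>>> carry_out(plan=[[0,0,1,0,5],[0,0,3,0,5],[0,0,6,0,5],[0,0,10,0,5],[0,-5,12,0,5],[0,-10,12,0,5],[0,-15,12,0,5],[0,-20,12,0,5],[0,-25,12,0,5],[0,-25,12,0,5]])

```text
clock: 22.2
position: [0.5285, -0.2891, 0.2795]
ee_rot: [3.078, -0.602, 0.008]
force: [-0.7, 0.6, 0.1]
width: 0.546
```

```bash
python3 - <<'E'
from h import *
np.set_printoptions(precision=4,suppress=True)
s=arm.observe();print(s["clock"],s["position"],s["force"])
I,D=grab("top","top5");J,E=grab("side","side5"); P=cloud("top",D);h=P[...,2]
k=np.zeros(h.shape,bool);k[172:200,250:278]=1;m=k&(h>.115)&(h<.15);print("handle top",P[m].mean(0),m.sum(),np.median(h[m]))
a=cv2.resize(I[155:215,185:290,::-1],(525,300),interpolation=cv2.INTER_CUBIC)
b=cv2.resize(J[165:225,225:280,::-1],(275,300),interpolation=cv2.INTER_CUBIC)
cv2.imwrite("pics/c5.png",cv2.convertScaleAbs(np.hstack([a,b]),alpha=1.3))
E
```

```text
22.2 [ 0.5285 -0.2891  0.2795] [-0.7018  0.6048  0.1268]
handle top [ 0.5306 -0.0288  0.1296] 59 0.13053617558009323
```

View pics/c5.png

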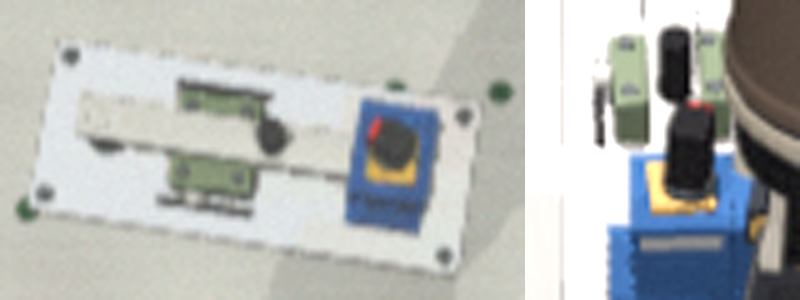

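Handle stands upright on the bush with the red button on its left. I make a numeric check of the button extent and bar angle, then hand in.

```bash
python3 - <<'E'
from h import *
P=cloud("top",np.load("pics/top5.npy"));h=P[...,2]
k=np.zeros(h.shape,bool);k[172:200,250:278]=1;m=k&(h>.124)&(h<.14);print(m.sum(),cv2.minAreaRect((P[m][:,:2]*1e3).astype(np.float32)),h[m].max())
k[:]=0;k[165:200,195:245]=1;m=k&(abs(h-.067)<.006);q=P[m][:,:2];w=np.linalg.svd(q-q.mean(0))[2][0];print("bar dir",np.degrees(np.arctan2(w[1],w[0])),"fixture y 81.2")
k[:]=0;k[165:200,225:250]=1;m=k&(h>.1)&(h<.125);print("knob",P[m].mean(0),"expect .5374 .0530")
arm.sign_off()
E
```

```text
53 ((531.3572998046875, -28.505447387695312), (30.046348571777344, 21.205530166625977), 58.84347915649414) 0.1369196630212717
bar dir -100.0927770265485 fixture y 81.2
knob [0.5391695  0.05306586 0.11064884] expect .5374 .0530
the job is handed in; nothing more can be done
```

The hold-down bar is closed and the ball-lock pin is seated and released in the clevis. I handed the job in at about 22 s on the clock; it reports no verdict.

- **Bar:** I swung it closed by its knob until it stopped moving against 28 N. The knob then measured within 2 mm of its closed position. The fitted bar direction was about 1° off the fixture's y axis. That is near the 0.02 rad limit and within what these images can resolve, so it does not prove closure by itself.
- **Tool tilt:** Pushing the bar left the tool tilted by 0.02 rad. I removed it by pressing lightly (about 22 N) against the fixed rack before touching the pin.
- **Pin insertion:** I squeezed the handle until the button was fully in (jaw opening 25.1 mm) and found the off-centre hole in the camera images, toward +x. The pin then went down through both bushes and the bar with only a few newtons of force. The collar stopped at the expected height, with 17 N at the wrist at the end.
- **After release:** The handle's top measured about 0.1305 m, against 0.132 m when seated. The handle and button together span 30 mm, which matches the button being out. The lock balls cannot be seen directly.
- **Other items:** I did not touch the yellow pin, the pink look-alikes or the loose parts. Their positions were not measured again at the end.

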